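# Fetch the spare chute cover and cap the bean chute

## Robot

A 6-joint arm with a two-finger parallel gripper is mounted at the origin on the work surface. World frame = base frame: x ahead of the robot, y to its left, z up, the work surface at z = 0. Lengths are in m, angles in rad, forces in N, time in s.
With the tool pointing down it reaches from about 0.375 to 0.9 m from the base axis. Payload 3.1 kg.
Tool frame: the origin (TCP) lies at the very end of the fingers, on their centre line; the grasp point (between the pads) lies 19 mm behind it; z points along the fingers, y is the direction in which the jaws open and shut (so a half turn about z gives the same grasp; the last joint's range is limited). The gripper opens to 87 mm and grips with 3 to 60 N. Pads are 19 mm wide; open, the fingers measure 117 mm over their backs; the gripper's body (75 mm by 190 mm) begins 51 mm behind the grasp point.
Start: joints at [-1.462, 0.527, 1.433, -0, 1.181, -0.178], TCP at [0.177, -0.599, 0.223] pointing down, gripper open.
Joint ranges: [-3.08, 3.08], [-0.75, 2.2], [0.22, 2.44], [-1.43, 4.57], [0, 2.65], [-2.85, 2.85]. Speed limits (rad/s): [2.79, 2.79, 3.14, 3.14, 3.14, 3.14].

## Interface

Orientations are given as a unit quaternion [x, y, z, w].
In Python, from rig import robot gives the robot as it stands. The module is installed in compiled form; this text tells all that it offers.
- The arm moves only by the tool send_rows, never from a script. Its argument "deltas" is a list of rows, each an object of numbers: "tx", "ty", "tz": the shift along the tool's x, y, z in cm; "rx", "ry", "rz": the turn, a rotation vector about the tool's x, y, z in rad. A call has 1 to 5 rows; each row is the pose to reach, as a shift and turn from the pose commanded when the call began, along the tool's axes at that moment; what a row does not reach only later rows make up. A row lasts 1/12 s, in which the tool goes at most 41.7 mm and 7.16 degrees, less where a joint would pass 70% of its speed; a pose out of reach is approached as far as the arm can. A call with a gripper value outside its range is refused whole. "claw" is the finger opening in cm, from 0 to 8.7, set as the call begins (left out, the last holds). The fingers move at their own pace and stop on an object; "squeeze" is the grip in N (left out, the last holds). Time passes only in rows, so rows that repeat a pose let the fingers close. It gives the time, the measured TCP pose, the force and the opening at its end, in the units of the state.
- robot.get_obs(): the state, without advancing time (a new reading comes with each control period).
- robot.camera(name): name is "scene" or "top"; returns a dict with "color" (400x640x3 uint8, red, green, blue), "z_map" (400x640 float32, m along the optical axis (not along the pixel's ray), 0 where there is no reading), "intrinsics" (3x3 intrinsics, pixels), "distortion" ([k1, k2, p1, p2, k3] as OpenCV has them; the pictures are not rectified), "R" (3x3) and "t" (3): a world point X has camera coordinates R X + t. Camera axes: x right, y down, z forward; pixel columns grow to the right and rows downward; lengths in m; the calibration is good to about 2 mm. A picture is of the moment at which its call begins.
- robot.hand_in(): hands the job in, once; it reports no verdict.
Trained networks look in the newest picture that a camera, given by its name, has taken for a name from the list of things; names that differ only in an ending like _2 or _b are one class to them, and where a whole thing is asked for, a point or a joint stands for the part that bears it (a point fixed in the world has none). Each returns a list of dicts, best first, with "p" (0 to 1); they miss things now and then, are a little off and sometimes report something else, mostly with a low value. They report only what shows in the picture. A call takes as long as a camera call. They do not tell look-alikes from the thing itself.
- robot.outline_of(label, camera): "pixels" (400x640 bool, what is visible of it) and "xy" ([column, row] in pixels, amid what is visible of it).
- robot.tip_of(label, camera): "xy" ([column, row] in pixels: a listed point, or the origin of a listed thing).
The state is a dict: "time": time; "q": joint angles; "joint_velocities": joint speeds; "joint_torque": joint torques, N m; "position": TCP position; "tool_rot": TCP orientation; "ft_force": force on the tool from outside, world axes, zero at the start; "moment": the same for the moment, N m; "grip_width": finger opening in m.
Only numpy, scipy, OpenCV 4.12 (cv2) and the standard library are available. Lean on these libraries where they do the work, as an engineer would, in place of code of your own. Each camera call takes 0.05 s, during which the arm holds its last target.

## Task

The steel cover for the open bean chute is kept in the row of closed wooden boxes, in the one whose lid handle is a single straight bar running front to back, square to the row. Open that lid only, take the cover out by its tab and set it open-side-down over the chute, about midway along, seated level with its flanges hanging outside both chute walls, then let go. Keep the other three lids shut and leave the carafe, cups, funnel and orange lid where they stand; the opened lid may stay open.

Things in the scene. Friction and masses are not known exactly. Their poses are not given: they have to be found in the camera images.
- lid_bar_handle (a point): Centre of the dark steel handle on one lid: one straight bar running front-to-back (square to the row), 40 mm long and 10 mm thick. 26 mm tall; this point is 13 mm above the lid's top face, 100 mm from the hinge line, 26 mm from the lid's front edge. Lid shut: x points to the hinge, y along the row, z up. THIS IS THE COMPARTMENT THAT HOLDS THE COVER.
- lid_bar (a joint): Angle of that lid: 0 shut, grows to 1.9 rad as the front edge swings up and back, away from the robot. Stiff hinge: stays at any angle, about 1 to 1.5 N at the handle.
- lid_round_handle (a point): Centre of the dark steel handle on one lid: one round knob, 28 mm across. 26 mm tall; this point is 13 mm above the lid's top face, 100 mm from the hinge line, 26 mm from the lid's front edge. Lid shut: x points to the hinge, y along the row, z up. Must stay shut.
- lid_round (a joint): Angle of that lid: 0 shut, grows to 1.9 rad as the front edge swings up and back, away from the robot. Stiff hinge: stays at any angle, about 1 to 1.5 N at the handle.
- lid_cross_handle (a point): Centre of the dark steel handle on one lid: one straight bar running left-right along the row, 40 mm long and 10 mm thick. 26 mm tall; this point is 13 mm above the lid's top face, 100 mm from the hinge line, 26 mm from the lid's front edge. Lid shut: x points to the hinge, y along the row, z up. Must stay shut.
- lid_cross (a joint): Angle of that lid: 0 shut, grows to 1.9 rad as the front edge swings up and back, away from the robot. Stiff hinge: stays at any angle, about 1 to 1.5 N at the handle.
- lid_twin_handle (a point): Centre of the dark steel handle on one lid: two thin round pegs side by side, 12 mm across and 32 mm apart. 26 mm tall; this point is 13 mm above the lid's top face, 100 mm from the hinge line, 26 mm from the lid's front edge. Lid shut: x points to the hinge, y along the row, z up. Must stay shut.
- lid_twin (a joint): Angle of that lid: 0 shut, grows to 1.9 rad as the front edge swings up and back, away from the robot. Stiff hinge: stays at any angle, about 1 to 1.5 N at the handle.
- lid_bar_hinge (a point): Middle of the hinge line of the lid with the front-to-back bar, at the lid's underside (62 mm above the counter), far edge of its box. The axes turn with the lid; y is the hinge line. Lid shut: the handle's centre is 100 mm nearer the robot and 18 mm higher. Lid 5 mm thick, 126 mm deep, 92 mm wide.
- rack: Steel base plate, 6 mm thick, under the row of four pale wooden boxes (order changes); origin under its centre, y along the row. Box centres 96 mm apart. Each box 126 mm deep (x) x 94 mm wide (y) x 56 mm high, walls and floor 5 mm, inside 116 x 84 mm, 51 mm deep.
- cover_center (a point): Centre (half-way up) of the loose steel cover: a channel lying open-down in its box, 70 mm long (x), 44 wide (y), 42 high with its tab, 80 to 170 g. Walls 3 mm, inner width 38. z up. From this point: flange bottoms 21 mm below, web underside 4 below, web top 1 below, tab top 21 above. The tab on the web, 30 mm long (x) and 10 thick (y), is pinched across y.
- chute_top (a point): Middle of the fixed steel bean chute at the height of its wall tops, 70 mm above the counter. Open-up channel 90 mm long (x), 28 wide outside (y), 25 deep, walls 3 mm, on a narrow post and a 110 x 70 mm foot 12 mm high. Cover on: its web rests on the wall tops, flanges hang outside both walls (5 mm play each side), cover centre 4 mm above this point.
- carafe: Empty glass carafe, 104 mm wide, 150 mm high, origin under its centre. Bystander.
- cups: Stack of yellow plastic cups, 72 mm wide, 118 mm high, origin under its centre. Bystander.
- funnel: Stainless dosing funnel, a ring 80 mm wide at the top, 45 mm high, origin under its centre. Bystander.
- silicone_lid: Orange silicone lid, disc 90 mm wide with a small knob, 22 mm high, origin under its centre. Bystander.
There are look-alikes about, which are no part of the job. What is meant by the part that bears chute_top is not blue, and is the larger of those in its own colour.

How it is judged:
On the way, in this order (a step that is already met when the one before it is completed fails the run):
1. the lid with the front-to-back bar has been swung well open (over 0.9 rad) (value of joint lid_bar above 0.9 rad), for 0.2 s.
2. the cover has been lifted out of its box (centre over 90 mm above the counter) (height (world z) of cover_center above 0.09 m), for 0.2 s.
At the end, for the whole second after the job is handed in: The cover sits on the chute open side down, level within 0.08 rad, its centre within 15 mm of the chute's middle along it and 8 mm across it, 1 to 7 mm above the wall tops, lined up within 0.2 rad (either way round); the other three lids are below 0.15 rad (x of cover_center in the frame of chute_top between -0.015 and 0.015 m and y of cover_center in the frame of chute_top between -0.008 and 0.008 m and z of cover_center in the frame of chute_top between 0.001 and 0.007 m and angle between the x axis of cover_center and the x axis of chute_top, either way round below 0.2 rad and angle between cover_center's own z axis and vertical below 0.08 rad and value of joint each of lid_round, lid_cross, lid_twin below 0.15 rad); the robot touches nothing.
It fails at once if a wrong lid is opened (over 0.15 rad) (value of joint any of lid_round, lid_cross, lid_twin above 0.15 rad).
It fails at once if a bystander is shifted by more than 30 mm or tipped (distance of any of carafe, cups, funnel, silicone_lid from where it was at the start of the episode above 0.03 m or angle between any of carafe, cups, funnel, silicone_lid's own z axis and vertical above 0.4 rad).
It also fails if it takes over 56 s, if anything falls off the work surface, if the arm or the gripper's body presses on something with over 40 N, if the wrist force passes 120 N, or if a joint passes its speed limit or range.

## Working session

There is one attempt and no reset: what is moved stays moved. The work goes in short steps, Python scripts to look and compute and a tool call to move; the robot and the scene stay as the last step left them, time stands still between calls to the robot, and variables do not carry over. Pictures are saved under pics/ and viewed, and the job is handed in when it is done.

Besides the shell and the picture viewer there is one more tool, called after "Call:" as name(argument=value, ...) on one line, values as JSON. send_rows: Moves the arm, as the interface text tells. Its arguments: {"type":"object","properties":{"deltas":{"type":"array","items":{"type":"object","properties":{"tx":{"type":"number"},"ty":{"type":"number"},"tz":{"type":"number"},"rx":{"type":"number"},"ry":{"type":"number"},"rz":{"type":"number"}}}},"claw":{"type":"number"},"squeeze":{"type":"number"}},"required":["deltas"]}

```bash
mkdir -p pics
cat > h.py <<'E'
import numpy as np, cv2, pickle
from rig import robot
from scipy.spatial.transform import Rotation as Rn
def px2w(c, xy, z=None, depth=None):
    u=cv2.undistortPoints(np.array([[xy]],float),np.array(c['intrinsics']),np.array(c['distortion']))[0,0]
    ray=np.array([u[0],u[1],1.]);R=np.array(c['R']);t=np.array(c['t'])
    if depth is not None: return R.T@(ray*depth-t)
    o=-R.T@t; d=R.T@ray; return o+d*(z-o[2])/d[2]
def cloud(c):
    h,w=c['z_map'].shape
    uu,vv=np.meshgrid(np.arange(w),np.arange(h))
    p=cv2.undistortPoints(np.stack([uu,vv],-1).reshape(-1,1,2).astype(float),np.array(c['intrinsics']),np.array(c['distortion']))[:,0]
    P=np.c_[p,np.ones(len(p))]*c['z_map'].reshape(-1,1)
    W=(P-np.array(c['t']))@np.array(c['R'])
    W[c['z_map'].reshape(-1)==0]=np.nan
    return W.reshape(h,w,3)
def snap(name,fn):
    c=robot.camera(name); cv2.imwrite(f'pics/{fn}.png',c['color'][:,:,::-1]); pickle.dump(c,open(f'{fn}.pkl','wb')); return c
E
python3 - <<'E'
from h import *
for n in ['scene','top']:
    c=snap(n,n+'0')
    R=np.array(c['R']);t=np.array(c['t']);print(n,'cam at',-R.T@t, 'fwd',R[2])
    W=cloud(c)
    for l in ['lid_bar_handle','lid_round_handle','lid_cross_handle','lid_twin_handle','chute_top','rack','carafe','cups','funnel','silicone_lid','lid_bar_hinge']:
        r=robot.tip_of(l,n)
        for d in r[:3]:
            x,y=d['xy']; xi,yi=int(round(x)),int(round(y))
            w=W[yi,xi] if 0<=xi<640 and 0<=yi<400 else None
            print(n,l,round(d['p'],2),np.round(d['xy'],1),None if w is None else np.round(w,3))
print(robot.get_obs())
E
```

```text
scene cam at [ 1.16711895 -0.62404865  0.74179138] fwd [-0.60079681  0.49590223 -0.62699615]
scene lid_bar_handle 0.94 [357.3 169.7] [0.525 0.039 0.086]
scene lid_round_handle 0.87 [329.8 180.6] [ 0.519 -0.046  0.087]
scene lid_cross_handle 0.87 [407.8 146.7] [0.53  0.227 0.084]
scene lid_twin_handle 0.62 [381.1 158. ] [0.525 0.126 0.087]
scene chute_top 0.83 [161.9 273.8] [ 0.51  -0.486  0.05 ]
scene chute_top 0.63 [201.3 192.1] [ 0.311 -0.295  0.045]
scene chute_top 0.55 [229.  217.3] [ 0.44  -0.289  0.049]
scene carafe 0.58 [297.8 287.5] [ 0.678 -0.267  0.002]
scene carafe 0.55 [354.  284.9] [ 0.778 -0.204  0.059]
scene cups 0.6 [260.5 200.5] [ 0.42  -0.19   0.036]
scene funnel 0.84 [296.3 287.4] [ 0.671 -0.267 -0.002]
scene silicone_lid 0.78 [249.9 317.7] [ 0.684 -0.39   0.009]
scene silicone_lid 0.68 [406.8 148.8] [0.528 0.226 0.077]
scene lid_bar_hinge 0.88 [384.  192.9] [0.614 0.049 0.063]
scene lid_bar_hinge 0.69 [227.2 219.9] [ 0.449 -0.299  0.051]
top cam at [ 0.41784106 -0.07843283  1.12981355] fwd [ 0.10528478 -0.02153015 -0.99420902]
top lid_bar_handle 0.73 [266.  202.8]
[... 1003 characters left out ...]
: 1.2, 'q': array([-1.46249421e+00,  5.27513079e-01,  1.43271833e+00, -3.71687254e-05,
        1.18139082e+00, -1.78488582e-01]), 'joint_velocities': array([-9.53779484e-04,  1.26279431e-03, -1.26211840e-03, -3.15442696e-06,
        4.45814548e-04,  2.37025018e-04]), 'joint_torque': array([ 7.85489428e-04, -4.40020573e+01, -1.76984525e+01,  6.32646005e-02,
        5.03920962e-02, -1.03077602e-05]), 'position': array([ 0.17681846, -0.59943268,  0.2225345 ]), 'tool_rot': array([ 9.89735483e-01,  1.42911416e-01, -1.66634757e-05, -1.53828327e-05]), 'ft_force': array([-0.46795025, -0.09008259,  0.43948664]), 'moment': array([0.01954153, 0.05003671, 0.03448287]), 'grip_width': 0.08740773273214981}
```

View pics/scene0.png

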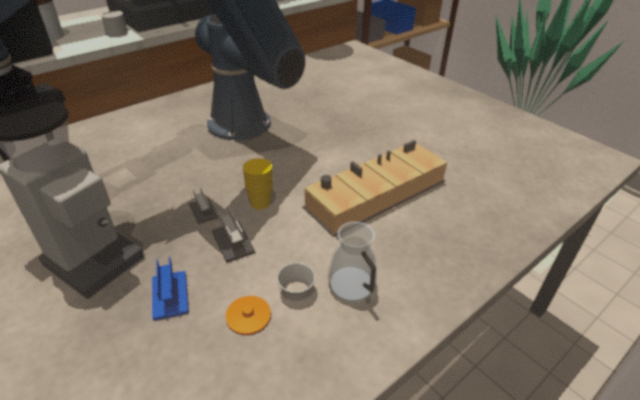

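View pics/top0.png

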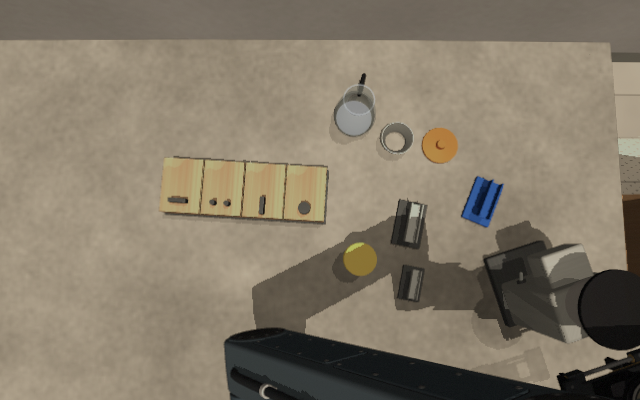

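Run:
```python
from h import *
c=pickle.load(open('top0.pkl','rb'));s=pickle.load(open('scene0.pkl','rb'))
im=c['color'][:,:,::-1]
a=cv2.resize(im[150:230,150:340],None,fx=4,fy=4,interpolation=cv2.INTER_CUBIC)
b=cv2.resize(im[190:250,380:440],None,fx=5.3,fy=5.3,interpolation=cv2.INTER_CUBIC)
d=cv2.resize(s['color'][180:270,185:285,::-1],None,fx=4,fy=3.5,interpolation=cv2.INTER_CUBIC)
cv=np.zeros((320+250,760,3),np.uint8);cv[:230]=a[:230]
cv[235:235+318,:318]=b[:318];cv[235:550,330:730]=d[:315]
cv2.imwrite('pics/z1.png',cv)
for nm,cc in (('top',c),('scene',s)):
    W=cloud(cc);z=W[...,2]
    reg=(W[...,0]>.35)&(W[...,0]<.75)&(W[...,1]>-.15)&(W[...,1]<.35)
    lid=reg&(z>.055)&(z<.073)
    P=W[lid];print(nm,'lid',len(P),np.median(P[:,2]))
    r=cv2.minAreaRect(P[:,:2].astype(np.float32)*1000);print(r)
    reg=(W[...,0]>.38)&(W[...,0]<.56)&(W[...,1]>-.37)&(W[...,1]<-.24)
    for lo,hi in ((.0,.008),(.008,.018),(.03,.045),(.045,.06),(.06,.075),(.075,.1)):
        m=reg&(z>lo)&(z<hi);P=W[m]
        if len(P)>5: print(lo,len(P),P.mean(0).round(4),cv2.minAreaRect(P[:,:2].astype(np.float32)*1000))
```

```text
top lid 8517 0.06698549984383562
((562.9078369140625, 68.79328918457031), (432.1598815917969, 372.2310791015625), 89.358642578125)
0.0 1418 [ 0.4689 -0.3047  0.0019] ((469.9461975097656, -304.99249267578125), (179.8616485595703, 129.9457550048828), 0.006699114106595516)
0.008 725 [ 0.4733 -0.2957  0.0121] ((475.1482849121094, -303.7588195800781), (71.08050537109375, 110.18411254882812), 78.2463607788086)
0.03 10 [ 0.4768 -0.304   0.0442] ((480.2401428222656, -303.0848388671875), (22.876535415649414, 69.11271667480469), 81.95361328125)
0.045 362 [ 0.4743 -0.3052  0.0494] ((475.11834716796875, -302.8179931640625), (26.815107345581055, 90.10444641113281), 78.57833099365234)
0.06 169 [ 0.4752 -0.3037  0.0682] ((474.95098876953125, -303.8419494628906), (29.008703231811523, 89.6074447631836), 78.06510162353516)
scene lid 4482 0.06835229122169956
((551.5635375976562, 58.015380859375), (464.86956787109375, 177.18441772460938), 77.23434448242188)
0.0 1497 [ 0.4844 -0.3108  0.0018] ((469.9455261230469, -304.9267578125), (179.819580078125, 129.7756805419922), 0.015100065618753433)
0.008 743 [ 0.4879 -0.3129  0.013 ] ((475.92425537109375, -305.18243408203125), (70.44071960449219, 111.868408203125), 78.27063751220703)
0.045 300 [ 0.4795 -0.3046  0.0505] ((475.7471618652344, -306.4061584472656), (28.494564056396484, 92.6121826171875), 79.86146545410156)
0.06 149 [ 0.4795 -0.3063  0.0684] ((474.90582275390625, -305.1003723144531), (28.969844818115234, 93.61173248291016), 78.35760498046875)
```

View pics/z1.png

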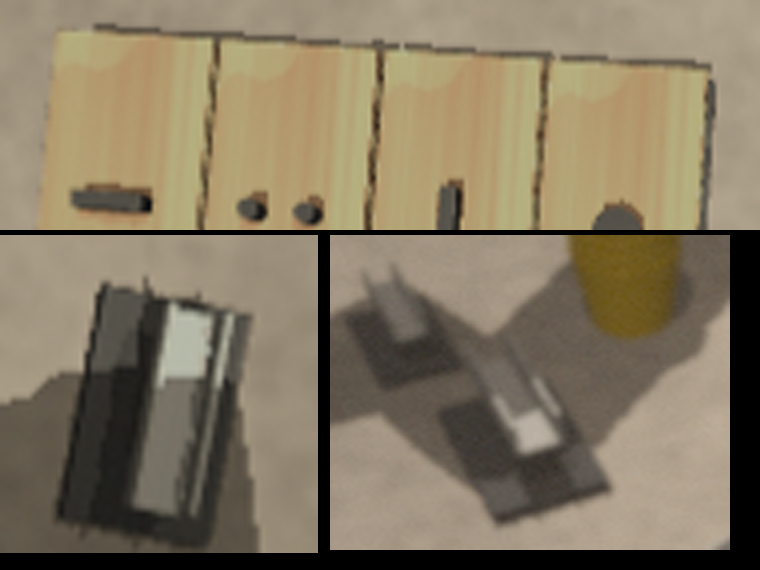

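Run:
```python
from h import *
for nm in ('top','scene'):
    c=pickle.load(open(nm+'0.pkl','rb'));W=cloud(c);z=W[...,2]
    reg=(W[...,0]>.45)&(W[...,0]<.70)&(W[...,1]>-.12)&(W[...,1]<.31)
    for lo,hi,t in ((.062,.072,'lids'),(.078,.1,'handles')):
        m=(reg&(z>lo)&(z<hi)).astype(np.uint8)
        n,L,S,_=cv2.connectedComponentsWithStats(m)
        for i in range(1,n):
            if S[i,4]>8:
                P=W[L==i]; print(nm,t,S[i],P.mean(0).round(4),cv2.minAreaRect(P[:,:2].astype(np.float32)*1000))
```

```text
top lids [ 159  158  168   64 8202] [0.5557 0.0929 0.067 ] ((554.597412109375, 92.22384643554688), (382.40716552734375, 126.55707550048828), 86.30674743652344)
top handles [259 197   6  18  92] [0.5136 0.0458 0.0916] ((513.8626708984375, 46.57007598876953), (10.384061813354492, 39.081443786621094), 85.96365356445312)
top handles [167 198  20   6  96] [0.5263 0.2372 0.0913] ((526.3232421875, 237.75299072265625), (40.32252883911133, 10.213357925415039), 88.4796371459961)
top handles [209 200   7   6  30] [0.5213 0.1575 0.0915] ((520.8829345703125, 158.0702362060547), (11.555728912353516, 10.882525444030762), 85.06071472167969)
top handles [223 201   7   6  31] [0.5187 0.1257 0.0907] ((518.8062744140625, 125.93315124511719), (11.05601978302002, 11.425691604614258), 36.72819900512695)
top handles [298 202  12  13 123] [ 0.5079 -0.0495  0.0922] ((508.0498962402344, -49.04933166503906), (26.489051818847656, 24.9610538482666), 0.3550677001476288)
scene lids [ 305  143  142   74 4150] [0.562  0.0718 0.0683] ((554.55517578125, 90.7756576538086), (384.4498291015625, 130.0081787109375), 86.49458312988281)
scene handles [404 139  13  12  87] [0.529  0.2346 0.0895] ((527.166748046875, 236.9629669189453), (44.414485931396484, 13.00063705444336), 86.66039276123047)
scene handles [386 150   5   8  32] [0.5227 0.1555 0.0883] ((521.9151611328125, 155.8275909423828), (12.146405220031738, 11.385740280151367), 63.058143615722656)
scene handles [377 154   5   7  31] [0.5208 0.1232 0.0882] ((521.0348510742188, 124.11483001708984), (11.347543716430664, 12.442334175109863), 71.41885375976562)
scene handles [350 161  13  13 101] [0.5165 0.043  0.0892] ((515.246826171875, 44.58431625366211), (12.005678176879883, 42.54783630371094), 87.74736022949219)
scene handles [321 174  11  12 115] [ 0.5116 -0.0533  0.0905] ((509.0624694824219, -51.562713623046875), (28.536174774169922, 27.776403427124023), 1.8298065662384033)
```

```bash
cat >> h.py <<'E'
def plan(targets, yaw, tilt=None):
    """targets world TCP; prints tool-frame cm deltas from current measured pose; yaw of tool x"""
    o=robot.get_obs();R0=Rn.from_quat(o['tool_rot']);p=np.array(o['position'])
    Rt=Rn.from_matrix(np.c_[[np.cos(yaw),np.sin(yaw),0],[np.sin(yaw),-np.cos(yaw),0],[0,0,-1]])
    rv=(R0.inv()*Rt).as_rotvec()
    print('t',o['time'],'p',p.round(4),'F',np.array(o['ft_force']).round(1),'w',o['grip_width'],'rv',rv.round(4))
    for T in targets: print(T,'->',(R0.inv().apply(np.array(T)-p)*100).round(2))
E
python3 - <<'E'
from h import *
for nm in ('top','scene'):
    c=pickle.load(open(nm+'0.pkl','rb'));W=cloud(c).reshape(-1,3)
    m=(W[:,0]>.1)&(W[:,0]<.7)&(W[:,1]>-.9)&(W[:,1]<.3)&(W[:,2]>.1)
    P=W[m]
    g=np.floor(P[:,:2]/.05).astype(int)
    d={}
    for k,zz in zip(map(tuple,g),P[:,2]): d.setdefault(k,[]).append(zz)
    print(nm)
    for k in sorted(d):
        if len(d[k])>5: print(np.array(k)*.05,len(d[k]),round(max(d[k]),3),end='; ')
plan([(.515,.046,.223),(.515,.046,.12)],-.0637)
E
```

```text
top
[ 0.15 -0.65] 78 0.316; [ 0.15 -0.6 ] 586 0.427; [ 0.15 -0.55] 888 0.396; [ 0.15 -0.5 ] 25 0.337; [0.15 0.  ] 225 0.428; [0.15 0.05] 225 0.347; [ 0.2 -0.7] 11 0.306; [ 0.2  -0.65] 420 0.363; [ 0.2 -0.6] 532 0.417; [ 0.2  -0.55] 232 0.394; [ 0.2 -0.5] 6 0.535; [ 0.2 -0.1] 398 0.595; [ 0.2  -0.05] 891 0.538; [0.2 0. ] 797 0.471; [0.2  0.05] 385 0.382; [ 0.25 -0.65] 321 0.365; [ 0.25 -0.6 ] 1054 0.364; [ 0.25 -0.55] 1646 0.364; [ 0.25 -0.3 ] 755 0.764; [ 0.25 -0.25] 1946 0.752; [ 0.25 -0.2 ] 2463 0.727; [ 0.25 -0.15] 2629 0.686; [ 0.25 -0.1 ] 2089 0.606; [ 0.25 -0.05] 1322 0.521; [0.25 0.  ] 805 0.437; [0.25 0.05] 248 0.355; [ 0.3  -0.65] 367 0.364; [ 0.3 -0.6] 948 0.364; [ 0.3  -0.55] 2230 0.364; [ 0.3  -0.35] 19 0.773; [ 0.3 -0.3] 266 0.775; [ 0.35 -0.65] 288 0.363; [ 0.35 -0.6 ] 1158 0.364; [ 0.35 -0.55] 950 0.364; [ 0.35 -0.25] 45 0.121; [ 0.35 -0.2 ] 418 0.124; [ 0.35 -0.15] 70 0.124; [ 0.4  -0.65] 6 0.247; [ 0.4 -0.6] 341 0.249; [ 0.4  -0.55] 151 0.25; [ 0.4  -0.25] 14 0.12; [ 0.4 -0.2] 274 0.123; [ 0.4  -0.15] 39 0.122; scene
[ 0.1 -0.6] 6 0.392; [ 0.1  -0.55] 82 0.336; [ 0.1
[... 505 characters left out ...]
 [ 0.25 -0.1 ] 1112 0.468; [ 0.25 -0.05] 1376 0.458; [0.25 0.  ] 956 0.434; [0.25 0.05] 243 0.348; [ 0.3 -0.7] 327 0.27; [ 0.3  -0.65] 1020 0.363; [ 0.3 -0.6] 765 0.363; [ 0.3  -0.55] 956 0.363; [ 0.35 -0.65] 2709 0.363; [ 0.35 -0.6 ] 2108 0.363; [ 0.35 -0.55] 510 0.362; [ 0.35 -0.25] 45 0.122; [ 0.35 -0.2 ] 195 0.123; [ 0.35 -0.15] 31 0.122; [ 0.4  -0.65] 127 0.246; [ 0.4 -0.6] 1047 0.248; [ 0.4  -0.55] 459 0.248; [ 0.4  -0.25] 46 0.122; [ 0.4 -0.2] 235 0.123; [ 0.4  -0.15] 11 0.121; t 1.2 p [ 0.1768 -0.5994  0.2225] F [-0.5 -0.1  0.4] w 0.08740773273214981 rv [-0.      0.      0.3505]
(0.515, 0.046, 0.223) -> [ 5.070e+01 -5.234e+01 -5.000e-02]
(0.515, 0.046, 0.12) -> [ 50.7  -52.34  10.25]
```

Call:
send_rows(deltas=[{"tx": 1.2,"ty": -3.4},{"tx": 2.5,"ty": -6.7},{"tx": 3.8,"ty": -10.1},{"tx": 5.0,"ty": -13.4},{"tx": 6.3,"ty": -16.8}])

```text
schema error: expected keys tx, ty, tz, rx, ry, rz
```

Call:
send_rows(deltas=[{"tx": 3.3,"ty": -2.0},{"tx": 6.6,"ty": -3.9},{"tx": 9.9,"ty": -5.9},{"tx": 13.1,"ty": -7.8},{"tx": 16.4,"ty": -9.8}])

```text
schema error: expected keys tx, ty, tz, rx, ry, rz
```

Call:
send_rows(deltas=[{"tx": 3.0,"ty": -2.4},{"tx": 6.0,"ty": -4.9},{"tx": 9.0,"ty": -7.3},{"tx": 12.1,"ty": -9.8},{"tx": 15.1,"ty": -12.2}])

```text
schema error: expected keys tx, ty, tz, rx, ry, rz
```

Run:
```python
from h import *
plan([(.515,.046,.18),(.515,.046,.12)],-.0637)
```

```text
t 1.2 p [ 0.1768 -0.5994  0.2225] F [-0.5 -0.1  0.4] w 0.08740773273214981 rv [-0.      0.      0.3505]
(0.515, 0.046, 0.18) -> [ 50.7  -52.34   4.25]
(0.515, 0.046, 0.12) -> [ 50.7  -52.34  10.25]
```

All six keys are required.

Call:
send_rows(deltas=[{"tx": 1.2,"ty": -3.4,"tz": 0,"rx": 0,"ry": 0,"rz": 0},{"tx": 2.5,"ty": -6.7,"tz": 0,"rx": 0,"ry": 0,"rz": 0},{"tx": 3.8,"ty": -10.1,"tz": 0,"rx": 0,"ry": 0,"rz": 0},{"tx": 5.0,"ty": -13.4,"tz": 0,"rx": 0,"ry": 0,"rz": 0},{"tx": 6.3,"ty": -16.8,"tz": 0,"rx": 0,"ry": 0,"rz": 0}])

```text
time: 1.62
position: [0.1897, -0.419, 0.2226]
tool_rot: [0.99, 0.143, 0.0, 0.0]
ft_force: [-0.1, 0.3, -0.2]
grip_width: 0.087
```

Call:
send_rows(deltas=[{"tx": 3.3,"ty": -2.0,"tz": 0,"rx": 0,"ry": 0,"rz": 0},{"tx": 6.6,"ty": -3.9,"tz": 0,"rx": 0,"ry": 0,"rz": 0},{"tx": 9.9,"ty": -5.9,"tz": 0,"rx": 0,"ry": 0,"rz": 0},{"tx": 13.1,"ty": -7.8,"tz": 0,"rx": 0,"ry": 0,"rz": 0},{"tx": 16.4,"ty": -9.8,"tz": 0,"rx": 0,"ry": 0,"rz": 0}])

```text
time: 2.03
position: [0.3202, -0.279, 0.2229]
tool_rot: [0.99, 0.142, 0.0, 0.001]
ft_force: [0.3, -0.5, 0.0]
grip_width: 0.0871
```

Call:
send_rows(deltas=[{"tx": 3.0,"ty": -2.4,"tz": 0,"rx": 0,"ry": 0,"rz": 0},{"tx": 6.0,"ty": -4.9,"tz": 0,"rx": 0,"ry": 0,"rz": 0},{"tx": 9.0,"ty": -7.3,"tz": 0,"rx": 0,"ry": 0,"rz": 0},{"tx": 12.1,"ty": -9.8,"tz": 0,"rx": 0,"ry": 0,"rz": 0},{"tx": 15.1,"ty": -12.2,"tz": 0,"rx": 0,"ry": 0,"rz": 0}])

```text
time: 2.45
position: [0.4306, -0.1186, 0.2229]
tool_rot: [0.99, 0.143, 0.0, 0.0]
ft_force: [-0.3, -1.2, 0.5]
grip_width: 0.0872
```

Run:
```python
from h import *
plan([(.515,.046,.18),(.515,.046,.12)],-.0637)
```

```text
t 2.45 p [ 0.4306 -0.1186  0.2229] F [-0.3 -1.2  0.5] w 0.08722026735409433 rv [ 0.0005 -0.0008  0.3506]
(0.515, 0.046, 0.18) -> [ 12.75 -13.4    4.29]
(0.515, 0.046, 0.12) -> [ 12.74 -13.4   10.29]
```

Call:
send_rows(deltas=[{"tx": 2.5,"ty": -2.7,"tz": 0.8,"rx": 0,"ry": 0,"rz": 0.07},{"tx": 5.1,"ty": -5.4,"tz": 1.7,"rx": 0,"ry": 0,"rz": 0.14},{"tx": 7.6,"ty": -8.0,"tz": 2.6,"rx": 0,"ry": 0,"rz": 0.21},{"tx": 10.2,"ty": -10.7,"tz": 3.4,"rx": 0,"ry": 0,"rz": 0.28},{"tx": 12.7,"ty": -13.4,"tz": 4.3,"rx": 0,"ry": 0,"rz": 0.35}], claw=4.0)

```text
time: 2.87
position: [0.5146, 0.0459, 0.1795]
tool_rot: [0.999, -0.033, 0.001, 0.0]
ft_force: [1.0, -1.1, 1.1]
grip_width: 0.0615
```

Call:
send_rows(deltas=[{"tx": 0,"ty": 0,"tz": 2.0,"rx": 0,"ry": 0,"rz": 0},{"tx": 0,"ty": 0,"tz": 4.0,"rx": 0,"ry": 0,"rz": 0},{"tx": 0,"ty": 0,"tz": 6.0,"rx": 0,"ry": 0,"rz": 0},{"tx": 0,"ty": 0,"tz": 6.0,"rx": 0,"ry": 0,"rz": 0}])

```text
time: 3.2
position: [0.5111, 0.0448, 0.1165]
tool_rot: [1.0, -0.031, -0.004, -0.0]
ft_force: [0.3, 0.1, -0.4]
grip_width: 0.0415
```

Run:
```python
from h import *
c=snap('scene','s1');t=snap('top','t1')
plan([(.515,.046,.12),(.515,.046,.075)],-.0637)
im=c['color'][90:240,270:470,::-1]; b=t['color'][130:250,150:350,::-1]
cv2.imwrite('pics/z2.png',np.vstack([cv2.resize(im,(533,300),interpolation=2),cv2.resize(b,(533,300),interpolation=2)]))
```

```text
t 3.3 p [0.5133 0.0441 0.1193] F [ 0.4 -0.   0.4] w 0.040630440192737594 rv [-0.0001  0.0014  0.0005]
(0.515, 0.046, 0.12) -> [ 0.16 -0.2  -0.07]
(0.515, 0.046, 0.075) -> [ 0.16 -0.2   4.43]
```

View pics/z2.png

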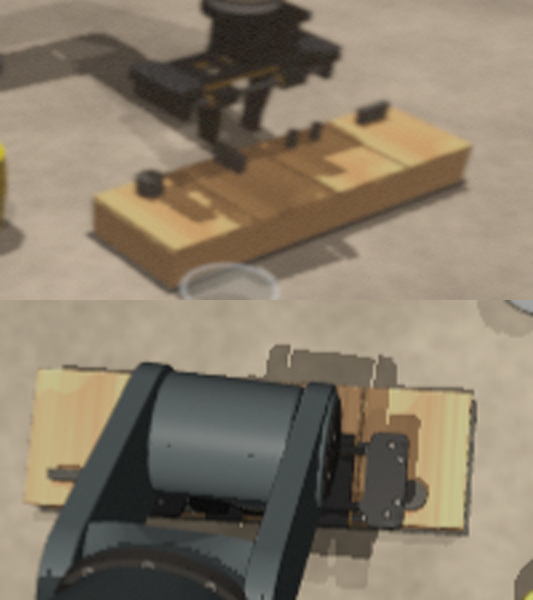

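Call:
send_rows(deltas=[{"tx": 0.1,"ty": -0.1,"tz": 1.5,"rx": 0,"ry": 0,"rz": 0},{"tx": 0.1,"ty": -0.1,"tz": 3.0,"rx": 0,"ry": 0,"rz": 0},{"tx": 0.1,"ty": -0.1,"tz": 4.4,"rx": 0,"ry": 0,"rz": 0},{"tx": 0.1,"ty": -0.1,"tz": 4.4,"rx": 0,"ry": 0,"rz": 0}])

```text
time: 3.63
position: [0.5143, 0.0447, 0.0751]
tool_rot: [0.999, -0.032, -0.001, -0.0]
ft_force: [-0.6, -0.7, -0.4]
grip_width: 0.04
```

Call:
send_rows(deltas=[{"tx": 0,"ty": 0,"tz": 0,"rx": 0,"ry": 0,"rz": 0},{"tx": 0,"ty": 0,"tz": 0,"rx": 0,"ry": 0,"rz": 0},{"tx": 0,"ty": 0,"tz": 0,"rx": 0,"ry": 0,"rz": 0},{"tx": 0,"ty": 0,"tz": 0,"rx": 0,"ry": 0,"rz": 0},{"tx": 0,"ty": 0,"tz": 0,"rx": 0,"ry": 0,"rz": 0}], claw=0, squeeze=12)

```text
time: 4.05
position: [0.5151, 0.045, 0.0764]
tool_rot: [1.0, -0.032, 0.001, 0.0]
ft_force: [-1.1, -0.2, 0.7]
grip_width: 0.0148
```

Run:
```python
from h import *
plan([(.515,.046,.075)],-.0637)
h=np.array([.6144,.0396,.062])  # hinge
o=robot.get_obs();p=np.array(o['position'])
# arc: TCP offset from handle const; x dir (.998,-.0637)
for th in np.arange(0,1.61,.1):
    a=th+.1781;dx=.1016*(np.cos(.1781)-np.cos(a));dz=.1016*(np.sin(a)-np.sin(.1781));print(round(th,2),round(dx*100,2),round(-dz*100,2))
```

```text
t 4.05 p [0.5151 0.045  0.0764] F [-1.1 -0.2  0.7] w 0.014762600493322536 rv [ 0.0001 -0.0016  0.0005]
(0.515, 0.046, 0.075) -> [-0.02 -0.1   0.14]
0.0 0.0 -0.0
0.1 0.23 -0.99
0.2 0.56 -1.95
0.3 0.98 -2.87
0.4 1.49 -3.75
0.5 2.09 -4.57
0.6 2.76 -5.33
0.7 3.51 -6.02
0.8 4.32 -6.63
0.9 5.19 -7.15
1.0 6.11 -7.59
1.1 7.07 -7.93
1.2 8.05 -8.17
1.3 9.06 -8.32
1.4 10.07 -8.36
1.5 11.09 -8.3
1.6 12.09 -8.14
```

Call:
send_rows(deltas=[{"tx": 0,"ty": 0,"tz": 0,"rx": 0,"ry": 0,"rz": 0},{"tx": 0,"ty": 0,"tz": 0,"rx": 0,"ry": 0,"rz": 0},{"tx": 0.2,"ty": 0,"tz": -1.0,"rx": 0,"ry": 0,"rz": 0},{"tx": 0.6,"ty": 0,"tz": -2.0,"rx": 0,"ry": 0,"rz": 0},{"tx": 1.0,"ty": 0,"tz": -2.9,"rx": 0,"ry": 0,"rz": 0}])

```text
time: 4.47
position: [0.5249, 0.0454, 0.1046]
tool_rot: [0.999, -0.032, 0.0, -0.001]
ft_force: [3.3, 4.6, -3.8]
grip_width: 0.0097
```

Run:
```python
from h import *
c=snap('scene','s2')
plan([],-.0637)
im=c['color'][90:240,270:470,::-1]
cv2.imwrite('pics/z3.png',cv2.resize(im,(800,600),interpolation=2))
```

```text
t 4.5167 p [0.526  0.0453 0.1061] F [0.7 4.7 0.4] w 0.009665926741616966 rv [-0.0015 -0.0021 -0.0001]
```

View pics/z3.png

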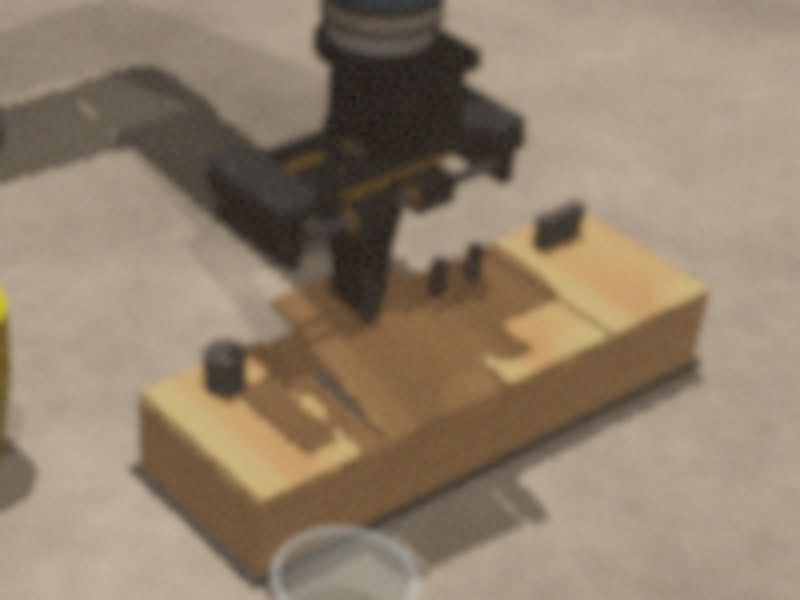

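Call:
send_rows(deltas=[{"tx": 0.5,"ty": -0.1,"tz": -0.9,"rx": 0,"ry": 0,"rz": 0},{"tx": 1.1,"ty": -0.1,"tz": -1.7,"rx": 0,"ry": 0,"rz": 0},{"tx": 1.8,"ty": -0.1,"tz": -2.4,"rx": 0,"ry": 0,"rz": 0},{"tx": 2.5,"ty": -0.1,"tz": -3.1,"rx": 0,"ry": 0,"rz": 0},{"tx": 3.3,"ty": -0.1,"tz": -3.7,"rx": 0,"ry": 0,"rz": 0}])

```text
time: 4.93
position: [0.5566, 0.0434, 0.1408]
tool_rot: [1.0, -0.032, -0.001, -0.0]
ft_force: [1.3, 0.4, -6.2]
grip_width: 0.0098
```

Call:
send_rows(deltas=[{"tx": 0.9,"ty": 0,"tz": -0.5,"rx": 0,"ry": 0,"rz": 0},{"tx": 1.8,"ty": 0,"tz": -1.0,"rx": 0,"ry": 0,"rz": 0},{"tx": 2.7,"ty": 0,"tz": -1.3,"rx": 0,"ry": 0,"rz": 0},{"tx": 3.7,"ty": 0,"tz": -1.5,"rx": 0,"ry": 0,"rz": 0},{"tx": 4.7,"ty": 0,"tz": -1.7,"rx": 0,"ry": 0,"rz": 0}])

```text
time: 5.35
position: [0.6029, 0.0404, 0.1581]
tool_rot: [1.0, -0.031, -0.002, 0.0]
ft_force: [-1.3, 1.2, -3.6]
grip_width: 0.0097
```

Run:
```python
from h import *
c=snap('scene','s3');t=snap('top','t3')
plan([],-.0637)
im=c['color'][70:240,270:470,::-1]; b=t['color'][130:250,150:350,::-1]
cv2.imwrite('pics/z4.png',np.hstack([cv2.resize(im,(400,400),interpolation=2),cv2.resize(b,(400,400),interpolation=2)]))
```

```text
t 5.45 p [0.6053 0.0402 0.1585] F [-0.6  1.3  0.3] w 0.009722118270522502 rv [-0.     -0.0004  0.0004]
```

View pics/z4.png

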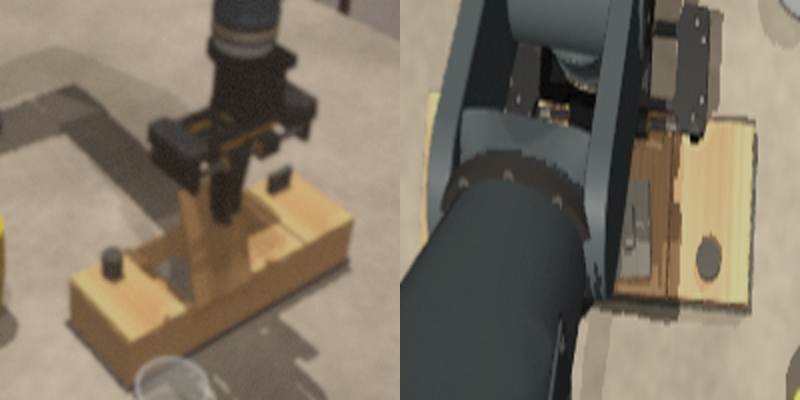

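Call:
send_rows(deltas=[{"tx": 1.0,"ty": 0,"tz": 0,"rx": 0,"ry": 0,"rz": 0},{"tx": 2.0,"ty": 0,"tz": 0.1,"rx": 0,"ry": 0,"rz": 0},{"tx": 2.8,"ty": 0,"tz": 0.2,"rx": 0,"ry": 0,"rz": 0},{"tx": 2.8,"ty": 0,"tz": 0.2,"rx": 0,"ry": 0,"rz": 0}])

```text
time: 5.78
position: [0.634, 0.0384, 0.1569]
tool_rot: [0.999, -0.032, 0.001, 0.0]
ft_force: [0.1, 1.9, 3.5]
grip_width: 0.0099
```

Call:
send_rows(deltas=[{"tx": 0,"ty": 0,"tz": 0,"rx": 0,"ry": 0,"rz": 0},{"tx": 0,"ty": 0,"tz": 0,"rx": 0,"ry": 0,"rz": 0},{"tx": 0,"ty": 0,"tz": 0,"rx": 0,"ry": 0,"rz": 0},{"tx": 0,"ty": 0,"tz": -1.5,"rx": 0,"ry": 0,"rz": 0},{"tx": 0,"ty": 0,"tz": -4.0,"rx": 0,"ry": 0,"rz": 0}], claw=3.0)

```text
time: 6.2
position: [0.6295, 0.0386, 0.1935]
tool_rot: [0.999, -0.032, -0.004, -0.0]
ft_force: [-0.0, 0.5, -0.2]
grip_width: 0.0289
```

Call:
send_rows(deltas=[{"tx": 0,"ty": 0,"tz": -3.5,"rx": 0,"ry": 0,"rz": 0},{"tx": -3.0,"ty": 0,"tz": -6.0,"rx": 0,"ry": 0,"rz": 0},{"tx": -6.5,"ty": 0,"tz": -6.0,"rx": 0,"ry": 0,"rz": 0},{"tx": -10.0,"ty": 0,"tz": -6.0,"rx": 0,"ry": 0,"rz": 0},{"tx": -13.5,"ty": 0,"tz": -6.0,"rx": 0,"ry": 0,"rz": 0}])

```text
time: 6.62
position: [0.4959, 0.047, 0.2568]
tool_rot: [1.0, -0.032, 0.0, 0.0]
ft_force: [0.2, -0.1, 0.1]
grip_width: 0.0298
```

Run:
```python
from h import *
c=snap('scene','s4');t=snap('top','t4')
plan([],-.0637)
im=c['color'][70:240,270:470,::-1]; b=t['color'][130:250,150:350,::-1]
cv2.imwrite('pics/z5.png',np.hstack([cv2.resize(im,(400,400),interpolation=2),cv2.resize(b,(400,400),interpolation=2)]))
```

```text
t 6.7167 p [0.4891 0.0483 0.2553] F [-0.1 -0.1 -1.1] w 0.029554391222621927 rv [-0.0003  0.0103  0.0013]
```

View pics/z5.png

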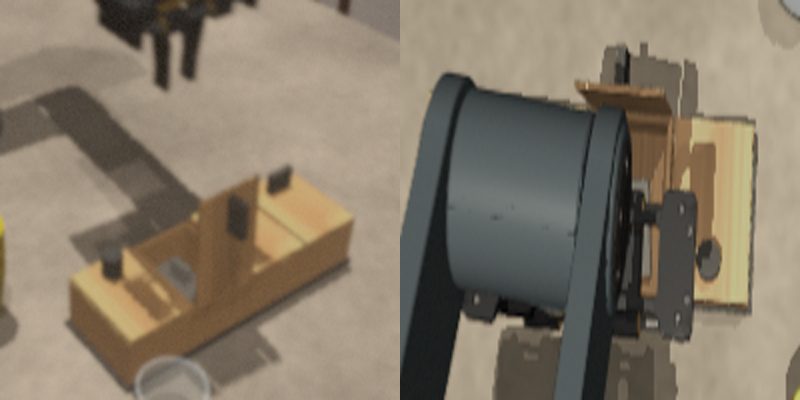

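Call:
send_rows(deltas=[{"tx": 0,"ty": -4.0,"tz": 0,"rx": 0,"ry": 0,"rz": 0},{"tx": 0,"ty": -8.0,"tz": 0,"rx": 0,"ry": 0,"rz": 0},{"tx": 0,"ty": -12.0,"tz": 0,"rx": 0,"ry": 0,"rz": 0},{"tx": 0,"ty": -16.0,"tz": 0,"rx": 0,"ry": 0,"rz": 0},{"tx": 0,"ty": -20.0,"tz": 0,"rx": 0,"ry": 0,"rz": 0}])

```text
time: 7.13
position: [0.5106, 0.2483, 0.2565]
tool_rot: [0.999, -0.032, 0.0, 0.0]
ft_force: [0.7, 0.0, -0.8]
grip_width: 0.0297
```

Run:
```python
from h import *
t=snap('top','t5');W=cloud(t);z=W[...,2]
plan([],-.0637)
for d in robot.tip_of('cover_center','top')[:3]: print(d, px2w(t,d['xy'],z=.032))
b=t['color'][130:250,150:350,::-1]
cv2.imwrite('pics/z6.png',cv2.resize(b,(800,480),interpolation=2))
reg=(W[...,0]>.49)&(W[...,0]<.605)&(W[...,1]>0.0)&(W[...,1]<.09)
for lo,hi in ((.005,.016),(.022,.04),(.04,.06)):
    m=reg&(z>lo)&(z<hi);P=W[m]
    n,L,S,_=cv2.connectedComponentsWithStats(m.astype(np.uint8))
    for i in range(1,n):
        if S[i,4]>8:
            P=W[L==i];print(lo,S[i],P.mean(0).round(4),np.median(P[:,2]).round(4),cv2.minAreaRect(P[:,:2].astype(np.float32)*1000))
```

```text
t 7.1833 p [0.511  0.2558 0.2567] F [ 2.4  3.8 -0.6] w 0.030146235390422677 rv [-0.0072 -0.0024  0.0045]
{'xy': [263.5, 198.4], 'p': 0.65} [0.53614365 0.04815087 0.032     ]
{'xy': [392.2, 140.0], 'p': 0.63} [ 0.67865678 -0.26310177  0.032     ]
0.005 [247 172  37  45 890] [0.558  0.0462 0.011 ] 0.0111 ((551.5584106445312, 46.574310302734375), (80.52811431884766, 109.32908630371094), 86.26763916015625)
0.022 [246 182   4  33  36] [0.5389 0.0871 0.0313] 0.0309 ((538.002685546875, 87.20936584472656), (1.7533847093582153, 78.10934448242188), 86.9625015258789)
0.022 [256 184  19  30 484] [0.5367 0.0442 0.031 ] 0.0311 ((536.3817138671875, 44.79839324951172), (70.31167602539062, 43.68981170654297), 0.7413012385368347)
0.04 [244 169   5  47  69] [0.5515 0.0864 0.0504] 0.0496 ((549.2203369140625, 87.30430603027344), (3.182317018508911, 109.37022399902344), 86.27529907226562)
0.04 [262 191   5  14  66] [0.5356 0.0446 0.0522] 0.0523 ((536.5294189453125, 44.73635482788086), (30.593990325927734, 10.141334533691406), 1.5105245113372803)
0.04 [246 216   8   2  10] [0.4909 0.0772 0.0514] 0.0534 ((491.1671447753906, 78.27598571777344), (18.796354293823242, 2.155977725982666), 89.60887908935547)
```

View pics/z6.png

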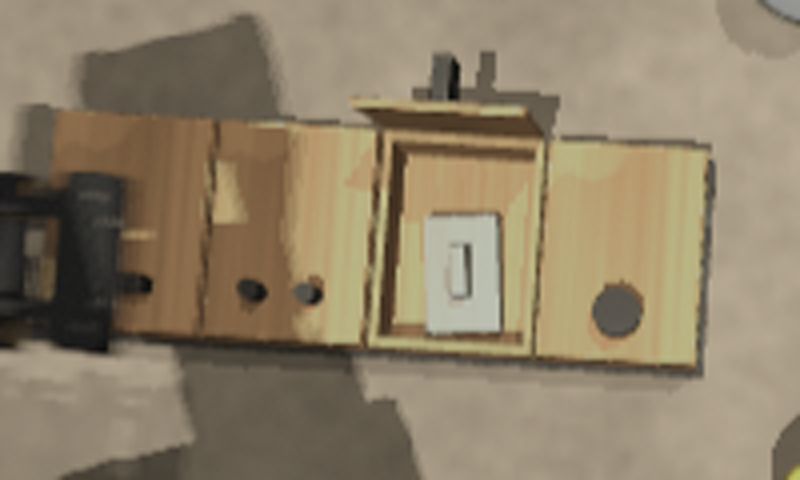

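Call:
send_rows(deltas=[{"tx": 0.8,"ty": 4.1,"tz": 0,"rx": 0,"ry": 0,"rz": -0.02},{"tx": 1.6,"ty": 8.2,"tz": 0,"rx": 0,"ry": 0,"rz": -0.04},{"tx": 2.4,"ty": 12.4,"tz": 0,"rx": 0,"ry": 0,"rz": -0.06},{"tx": 3.2,"ty": 16.5,"tz": 0,"rx": 0,"ry": 0,"rz": -0.08},{"tx": 3.9,"ty": 20.6,"tz": 0,"rx": 0,"ry": 0,"rz": -0.08}], claw=3.2)

```text
time: 7.65
position: [0.5361, 0.0375, 0.2564]
tool_rot: [1.0, 0.009, 0.0, 0.0]
ft_force: [1.0, 0.6, 0.2]
grip_width: 0.0322
```

Call:
send_rows(deltas=[{"tx": 0,"ty": 0,"tz": 2.0,"rx": 0,"ry": 0,"rz": 0},{"tx": 0,"ty": 0,"tz": 5.0,"rx": 0,"ry": 0,"rz": 0},{"tx": 0,"ty": 0,"tz": 8.0,"rx": 0,"ry": 0,"rz": 0},{"tx": 0,"ty": 0,"tz": 9.0,"rx": 0,"ry": 0,"rz": 0},{"tx": 0,"ty": 0,"tz": 9.0,"rx": 0,"ry": 0,"rz": 0}])

```text
time: 8.07
position: [0.5338, 0.0394, 0.1639]
tool_rot: [1.0, 0.008, -0.003, -0.0]
ft_force: [-0.4, 0.0, 0.7]
grip_width: 0.0321
```

Call:
send_rows(deltas=[{"tx": 0,"ty": 0,"tz": 0,"rx": 0,"ry": 0,"rz": 0},{"tx": 0,"ty": 0,"tz": 0,"rx": 0,"ry": 0,"rz": 0}])

```text
time: 8.23
position: [0.5374, 0.0398, 0.1679]
tool_rot: [1.0, 0.009, 0.001, 0.0]
ft_force: [0.3, 0.0, 0.7]
grip_width: 0.0324
```

Run:
```python
from h import *
plan([(.5365,.0447,.08),(.5365,.0447,.036)],.015)
```

```text
t 8.2333 p [0.5374 0.0398 0.1679] F [0.3 0.  0.7] w 0.03237978193644284 rv [ 0.0006 -0.003   0.0022]
(0.5365, 0.0447, 0.08) -> [-0.11 -0.5   8.79]
(0.5365, 0.0447, 0.036) -> [-0.12 -0.5  13.19]
```

Call:
send_rows(deltas=[{"tx": 0,"ty": -0.5,"tz": 2.0,"rx": 0,"ry": 0,"rz": 0},{"tx": 0,"ty": -0.5,"tz": 4.5,"rx": 0,"ry": 0,"rz": 0},{"tx": 0,"ty": -0.5,"tz": 7.0,"rx": 0,"ry": 0,"rz": 0},{"tx": 0,"ty": -0.5,"tz": 8.7,"rx": 0,"ry": 0,"rz": 0},{"tx": 0,"ty": -0.5,"tz": 8.7,"rx": 0,"ry": 0,"rz": 0}])

```text
time: 8.65
position: [0.5352, 0.0453, 0.0783]
tool_rot: [1.0, 0.009, -0.001, -0.0]
ft_force: [-0.7, 0.0, -0.5]
grip_width: 0.0321
```

Call:
send_rows(deltas=[{"tx": 0,"ty": 0,"tz": 0,"rx": 0,"ry": 0,"rz": 0},{"tx": 0,"ty": 0,"tz": 0,"rx": 0,"ry": 0,"rz": 0}])

```text
time: 8.82
position: [0.5377, 0.045, 0.0813]
tool_rot: [1.0, 0.009, 0.002, 0.0]
ft_force: [0.1, -0.2, 0.0]
grip_width: 0.032
```

Run:
```python
from h import *
plan([(.5365,.0447,.036)],.015)
c=snap('scene','s6')
cv2.imwrite('pics/z7.png',cv2.resize(c['color'][100:230,280:450,::-1],(680,520),interpolation=2))
```

```text
t 8.8167 p [0.5377 0.045  0.0813] F [ 0.1 -0.2  0. ] w 0.03202532642524946 rv [ 0.0006 -0.0038  0.0023]
(0.5365, 0.0447, 0.036) -> [-0.14  0.02  4.53]
```

View pics/z7.png

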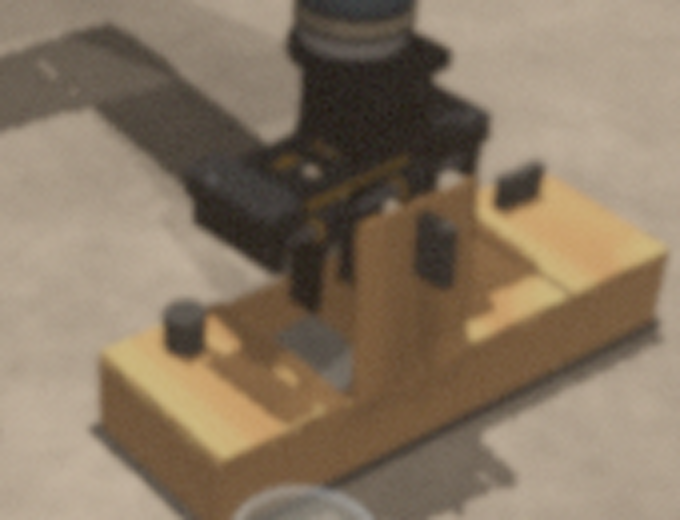

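Call:
send_rows(deltas=[{"tx": 0,"ty": 0,"tz": 1.2,"rx": 0,"ry": 0,"rz": 0},{"tx": 0,"ty": 0,"tz": 2.4,"rx": 0,"ry": 0,"rz": 0},{"tx": 0,"ty": 0,"tz": 3.4,"rx": 0,"ry": 0,"rz": 0},{"tx": 0,"ty": 0,"tz": 4.1,"rx": 0,"ry": 0,"rz": 0},{"tx": 0,"ty": 0,"tz": 4.4,"rx": 0,"ry": 0,"rz": 0}])

```text
time: 9.28
position: [0.536, 0.045, 0.0353]
tool_rot: [1.0, 0.008, -0.0, -0.0]
ft_force: [-0.6, 0.9, -0.3]
grip_width: 0.0318
```

Call:
send_rows(deltas=[{"tx": 0,"ty": 0,"tz": 0,"rx": 0,"ry": 0,"rz": 0},{"tx": 0,"ty": 0,"tz": 0,"rx": 0,"ry": 0,"rz": 0},{"tx": 0,"ty": 0,"tz": 0,"rx": 0,"ry": 0,"rz": 0},{"tx": 0,"ty": 0,"tz": 0,"rx": 0,"ry": 0,"rz": 0},{"tx": 0,"ty": 0,"tz": 0,"rx": 0,"ry": 0,"rz": 0}], claw=0, squeeze=20)

```text
time: 9.7
position: [0.5364, 0.0449, 0.036]
tool_rot: [1.0, 0.008, 0.0, 0.0]
ft_force: [-0.1, -0.3, 0.3]
grip_width: 0.0099
```

Call:
send_rows(deltas=[{"tx": 0,"ty": 0,"tz": 0,"rx": 0,"ry": 0,"rz": 0},{"tx": 0,"ty": 0,"tz": 0,"rx": 0,"ry": 0,"rz": 0},{"tx": 0,"ty": 0,"tz": 0,"rx": 0,"ry": 0,"rz": 0}])

```text
time: 9.95
position: [0.5364, 0.0449, 0.036]
tool_rot: [1.0, 0.008, 0.0, 0.0]
ft_force: [-0.8, -0.8, 3.7]
grip_width: 0.0099
```

Run:
```python
from h import *
plan([(.5365,.0447,.036)],.015)
```

```text
t 9.95 p [0.5364 0.0449 0.036 ] F [-0.8 -0.8  3.7] w 0.009917252229699082 rv [ 0.0002 -0.0009  0.0018]
(0.5365, 0.0447, 0.036) -> [ 0.01  0.02 -0.  ]
```

Call:
send_rows(deltas=[{"tx": 0,"ty": 0,"tz": -1.5,"rx": 0,"ry": 0,"rz": 0},{"tx": 0,"ty": 0,"tz": -4.5,"rx": 0,"ry": 0,"rz": 0},{"tx": 0,"ty": 0,"tz": -8.0,"rx": 0,"ry": 0,"rz": 0},{"tx": 0,"ty": 0,"tz": -12.0,"rx": 0,"ry": 0,"rz": 0},{"tx": 0,"ty": 0,"tz": -16.0,"rx": 0,"ry": 0,"rz": 0}])

```text
time: 10.37
position: [0.5348, 0.0452, 0.1963]
tool_rot: [1.0, 0.008, -0.001, -0.0]
ft_force: [0.7, 0.0, -1.3]
grip_width: 0.0102
```

Call:
send_rows(deltas=[{"tx": 0,"ty": 0,"tz": -1.0,"rx": 0,"ry": 0,"rz": 0},{"tx": 0,"ty": 0,"tz": -1.0,"rx": 0,"ry": 0,"rz": 0},{"tx": 0,"ty": 0,"tz": -1.0,"rx": 0,"ry": 0,"rz": 0}])

```text
time: 10.62
position: [0.5353, 0.0451, 0.2051]
tool_rot: [1.0, 0.008, -0.0, -0.0]
ft_force: [-0.5, 0.4, -2.5]
grip_width: 0.01
```

Run:
```python
from h import *
plan([(.475,-.3044,.206),(.475,-.3044,.12)],-.2075)
c=snap('scene','s7')
cv2.imwrite('pics/z8.png',cv2.resize(c['color'][60:230,280:450,::-1],(600,600),interpolation=2))
```

```text
t 10.6167 p [0.5353 0.0451 0.2051] F [-0.5  0.4 -2.5] w 0.010026425454666992 rv [-1.000e-04  7.000e-04  2.243e-01]
(0.475, -0.3044, 0.206) -> [-6.61 34.84 -0.09]
(0.475, -0.3044, 0.12) -> [-6.61 34.85  8.51]
```

View pics/z8.png

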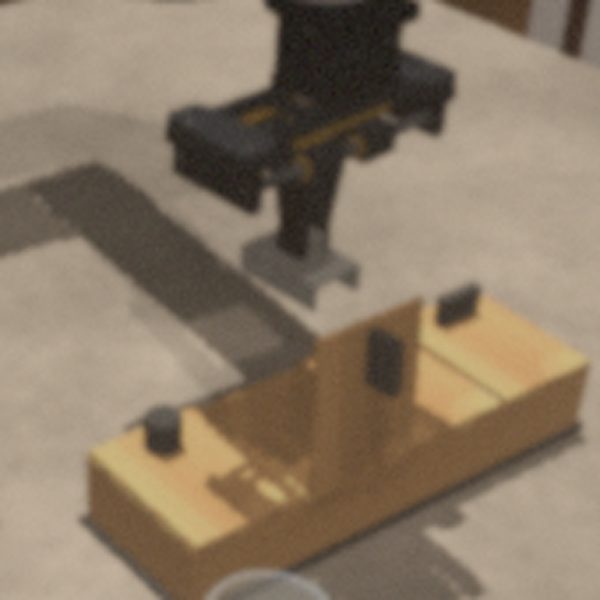

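Call:
send_rows(deltas=[{"tx": -0.6,"ty": 3.0,"tz": 0,"rx": 0,"ry": 0,"rz": 0},{"tx": -1.3,"ty": 6.5,"tz": 0,"rx": 0,"ry": 0,"rz": 0},{"tx": -2.0,"ty": 10.5,"tz": 0,"rx": 0,"ry": 0,"rz": 0},{"tx": -2.7,"ty": 14.5,"tz": 0,"rx": 0,"ry": 0,"rz": 0},{"tx": -3.4,"ty": 18.0,"tz": 0,"rx": 0,"ry": 0,"rz": 0}])

```text
time: 11.08
position: [0.5029, -0.1368, 0.2025]
tool_rot: [1.0, 0.008, -0.003, -0.001]
ft_force: [0.4, 0.5, -1.0]
grip_width: 0.0098
```

Call:
send_rows(deltas=[{"tx": -0.7,"ty": 4.0,"tz": 0,"rx": 0,"ry": 0,"rz": 0.05},{"tx": -1.5,"ty": 8.0,"tz": 0,"rx": 0,"ry": 0,"rz": 0.1},{"tx": -2.2,"ty": 12.0,"tz": 0,"rx": 0,"ry": 0,"rz": 0.16},{"tx": -2.9,"ty": 15.2,"tz": 0,"rx": 0,"ry": 0,"rz": 0.2},{"tx": -3.2,"ty": 16.8,"tz": 0,"rx": 0,"ry": 0,"rz": 0.22}])

```text
time: 11.5
position: [0.4739, -0.3075, 0.2024]
tool_rot: [0.995, -0.104, -0.002, -0.001]
ft_force: [0.0, 0.7, -1.1]
grip_width: 0.0096
```

Call:
send_rows(deltas=[{"tx": 0,"ty": 0,"tz": 3.0,"rx": 0,"ry": 0,"rz": 0},{"tx": 0,"ty": 0,"tz": 6.0,"rx": 0,"ry": 0,"rz": 0},{"tx": 0,"ty": 0,"tz": 7.0,"rx": 0,"ry": 0,"rz": 0},{"tx": 0,"ty": 0,"tz": 7.0,"rx": 0,"ry": 0,"rz": 0},{"tx": 0,"ty": 0,"tz": 7.0,"rx": 0,"ry": 0,"rz": 0}])

```text
time: 11.92
position: [0.4754, -0.3028, 0.1343]
tool_rot: [0.995, -0.101, -0.001, -0.001]
ft_force: [0.7, -1.0, -0.4]
grip_width: 0.0099
```

Run:
```python
from h import *
plan([(.475,-.3044,.12),(.475,-.3044,.0775)],-.2075)
c=snap('scene','s8')
cv2.imwrite('pics/z9.png',cv2.resize(c['color'][120:290,150:320,::-1],(600,600),interpolation=2))
W=cloud(c)
for d in robot.tip_of('cover_center','scene')[:2]: print(d['p'],d['xy'],px2w(c,d['xy'],z=robot.get_obs()['position'][2]-.004))
```

```text
t 11.9167 p [ 0.4754 -0.3028  0.1343] F [ 0.7 -1.  -0.4] w 0.009928201634047621 rv [-0.0022  0.0031  0.005 ]
(0.475, -0.3044, 0.12) -> [-0.    0.16  1.42]
(0.475, -0.3044, 0.0775) -> [0.01 0.17 5.67]
0.69 [227.7, 199.0] [ 0.47548414 -0.30186573  0.13236848]
```

View pics/z9.png

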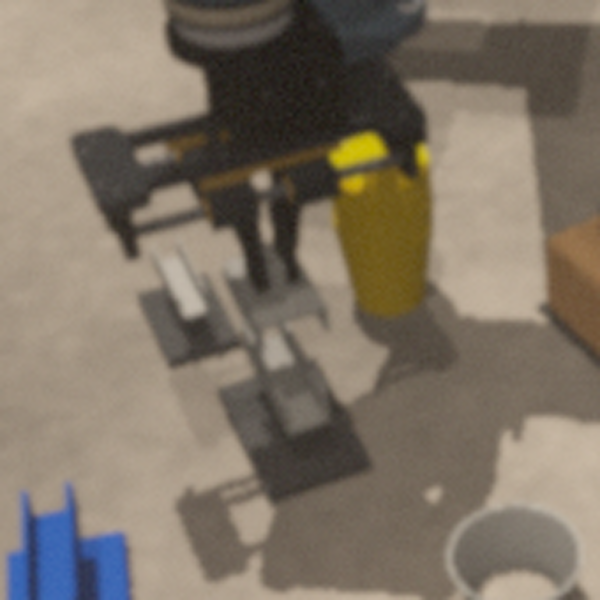

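Call:
send_rows(deltas=[{"tx": 0,"ty": 0.1,"tz": 1.0,"rx": 0,"ry": 0,"rz": 0.005},{"tx": 0,"ty": 0.1,"tz": 2.0,"rx": 0,"ry": 0,"rz": 0.005},{"tx": 0,"ty": 0.1,"tz": 2.8,"rx": 0,"ry": 0,"rz": 0.005},{"tx": 0,"ty": 0.1,"tz": 2.8,"rx": 0,"ry": 0,"rz": 0.005},{"tx": 0,"ty": 0.1,"tz": 2.8,"rx": 0,"ry": 0,"rz": 0.005}])

```text
time: 12.43
position: [0.4752, -0.3046, 0.1068]
tool_rot: [0.995, -0.104, -0.001, -0.001]
ft_force: [0.9, -0.5, -1.7]
grip_width: 0.0103
```

Run:
```python
from h import *
plan([(.475,-.3044,.0775)],-.2075)
c=snap('scene','s9')
cv2.imwrite('pics/z10.png',cv2.resize(c['color'][170:270,180:280,::-1],(600,600),interpolation=2))
```

```text
t 12.4333 p [ 0.4752 -0.3046  0.1068] F [ 0.9 -0.5 -1.7] w 0.010287064463614755 rv [-0.001   0.0015 -0.0007]
(0.475, -0.3044, 0.0775) -> [-0.02 -0.01  2.93]
```

View pics/z10.png

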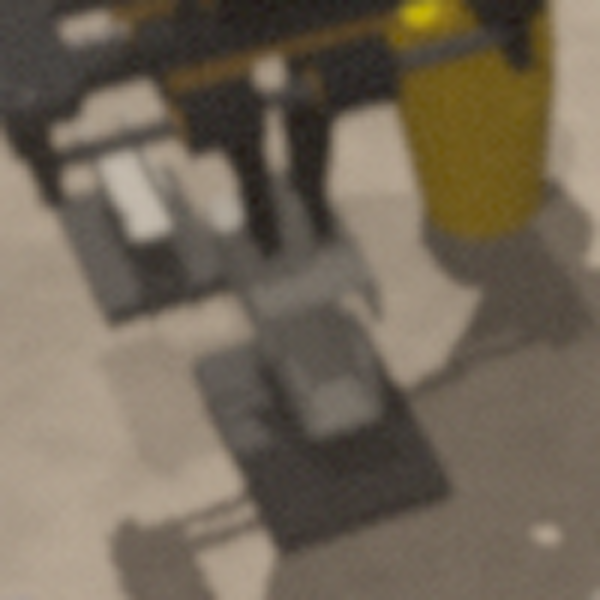

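Aligned at the front edge: the flanges straddle the chute. Lowering gently.

Call:
send_rows(deltas=[{"tx": 0,"ty": 0,"tz": 0.4,"rx": 0,"ry": 0,"rz": 0},{"tx": 0,"ty": 0,"tz": 0.8,"rx": 0,"ry": 0,"rz": 0},{"tx": 0,"ty": 0,"tz": 1.2,"rx": 0,"ry": 0,"rz": 0},{"tx": 0,"ty": 0,"tz": 1.5,"rx": 0,"ry": 0,"rz": 0},{"tx": 0,"ty": 0,"tz": 1.8,"rx": 0,"ry": 0,"rz": 0}])

```text
time: 12.9
position: [0.4756, -0.305, 0.0891]
tool_rot: [0.995, -0.104, -0.0, -0.0]
ft_force: [0.6, 0.0, -1.6]
grip_width: 0.0097
```

Call:
send_rows(deltas=[{"tx": 0,"ty": 0,"tz": 0.3,"rx": 0,"ry": 0,"rz": 0},{"tx": 0,"ty": 0,"tz": 0.6,"rx": 0,"ry": 0,"rz": 0},{"tx": 0,"ty": 0,"tz": 0.9,"rx": 0,"ry": 0,"rz": 0},{"tx": 0,"ty": 0,"tz": 1.1,"rx": 0,"ry": 0,"rz": 0},{"tx": 0,"ty": 0,"tz": 1.1,"rx": 0,"ry": 0,"rz": 0}])

```text
time: 13.32
position: [0.4756, -0.305, 0.0783]
tool_rot: [0.995, -0.104, -0.0, -0.0]
ft_force: [-0.4, 0.4, -1.5]
grip_width: 0.0096
```

Run:
```python
from h import *
plan([(.475,-.3044,.0775)],-.2075)
c=snap('scene','s10')
cv2.imwrite('pics/z11.png',cv2.resize(c['color'][170:270,180:280,::-1],(600,600),interpolation=2))
plan([(.475,-.3044,.0775)],-.2075)
```

```text
t 13.3167 p [ 0.4756 -0.305   0.0783] F [-0.4  0.4 -1.5] w 0.009595347072413208 rv [-0.0002  0.0003 -0.0007]
(0.475, -0.3044, 0.0775) -> [-0.07 -0.05  0.08]
t 13.3667 p [ 0.4756 -0.3051  0.0784] F [-0.2  0.5 -0.9] w 0.00974045457981489 rv [-0.0001  0.0002 -0.0007]
(0.475, -0.3044, 0.0775) -> [-0.08 -0.05  0.09]
```

View pics/z11.png

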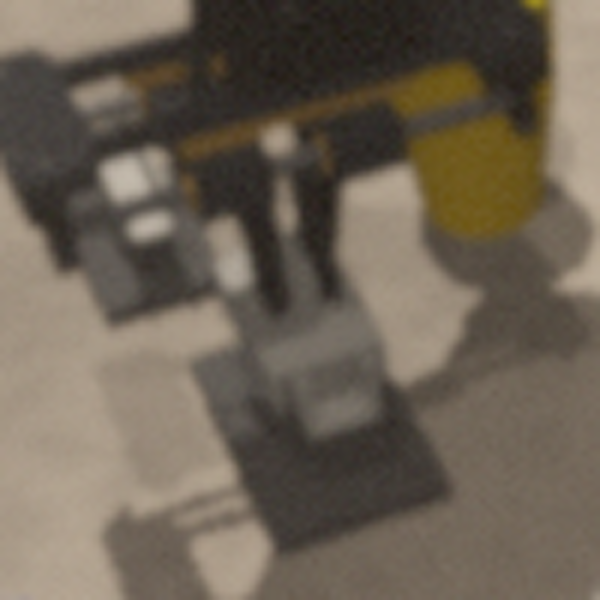

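Call:
send_rows(deltas=[{"tx": 0,"ty": 0,"tz": 0.05,"rx": 0,"ry": 0,"rz": 0},{"tx": 0,"ty": 0,"tz": 0.1,"rx": 0,"ry": 0,"rz": 0},{"tx": 0,"ty": 0,"tz": 0.1,"rx": 0,"ry": 0,"rz": 0},{"tx": 0,"ty": 0,"tz": 0.1,"rx": 0,"ry": 0,"rz": 0}])

```text
time: 13.7
position: [0.4758, -0.3052, 0.078]
tool_rot: [0.995, -0.104, 0.0, 0.0]
ft_force: [-1.1, 0.1, 2.3]
grip_width: 0.0101
```

Call:
send_rows(deltas=[{"tx": 0,"ty": 0,"tz": 0,"rx": 0,"ry": 0,"rz": 0},{"tx": 0,"ty": 0,"tz": 0,"rx": 0,"ry": 0,"rz": 0},{"tx": 0,"ty": 0,"tz": 0,"rx": 0,"ry": 0,"rz": 0},{"tx": 0,"ty": 0,"tz": 0,"rx": 0,"ry": 0,"rz": 0},{"tx": 0,"ty": 0,"tz": 0,"rx": 0,"ry": 0,"rz": 0}], claw=3.0)

```text
time: 14.12
position: [0.4757, -0.3051, 0.0775]
tool_rot: [0.995, -0.104, -0.0, -0.0]
ft_force: [0.2, -0.7, -0.8]
grip_width: 0.0285
```

Call:
send_rows(deltas=[{"tx": 0,"ty": 0,"tz": -1.5,"rx": 0,"ry": 0,"rz": 0},{"tx": 0,"ty": 0,"tz": -4.0,"rx": 0,"ry": 0,"rz": 0},{"tx": 0,"ty": 0,"tz": -7.5,"rx": 0,"ry": 0,"rz": 0},{"tx": 0,"ty": 0,"tz": -11.0,"rx": 0,"ry": 0,"rz": 0},{"tx": 0,"ty": 0,"tz": -14.0,"rx": 0,"ry": 0,"rz": 0}])

```text
time: 14.53
position: [0.4758, -0.3052, 0.2195]
tool_rot: [0.995, -0.104, 0.0, 0.0]
ft_force: [0.3, -0.1, 0.7]
grip_width: 0.0303
```

Call:
send_rows(deltas=[{"tx": 0,"ty": -3.0,"tz": 0,"rx": 0,"ry": 0,"rz": 0},{"tx": 0,"ty": -7.0,"tz": 0,"rx": 0,"ry": 0,"rz": 0},{"tx": 0,"ty": -11.0,"tz": 0,"rx": 0,"ry": 0,"rz": 0},{"tx": 0,"ty": -15.0,"tz": 0,"rx": 0,"ry": 0,"rz": 0},{"tx": 0,"ty": -19.0,"tz": 0,"rx": 0,"ry": 0,"rz": 0}])

```text
time: 14.95
position: [0.5148, -0.1176, 0.2177]
tool_rot: [0.995, -0.104, 0.0, -0.0]
ft_force: [1.4, 0.2, 0.4]
grip_width: 0.0298
```

Call:
send_rows(deltas=[{"tx": 0,"ty": -2.0,"tz": 0,"rx": 0,"ry": 0,"rz": 0},{"tx": 0,"ty": -3.0,"tz": 0,"rx": 0,"ry": 0,"rz": 0},{"tx": 0,"ty": -3.0,"tz": 0,"rx": 0,"ry": 0,"rz": 0},{"tx": 0,"ty": -3.0,"tz": 0,"rx": 0,"ry": 0,"rz": 0},{"tx": 0,"ty": -3.0,"tz": 0,"rx": 0,"ry": 0,"rz": 0}])

```text
time: 15.37
position: [0.5212, -0.0913, 0.2175]
tool_rot: [0.995, -0.104, 0.0, 0.0]
ft_force: [-0.3, -0.6, -0.2]
grip_width: 0.0296
```

Run:
```python
from h import *
c=snap('scene','s11');t=snap('top','t11')
plan([],-.2)
for nm,cc in (('top',t),('scene',c)):
    W=cloud(cc);z=W[...,2]
    reg=(W[...,0]>.40)&(W[...,0]<.55)&(W[...,1]>-.36)&(W[...,1]<-.25)
    for lo,hi in ((.066,.080),(.085,.1),(.1,.2)):
        m=reg&(z>lo)&(z<hi);P=W[m]
        if len(P)>5:
            A=np.c_[P[:,:2]-P[:,:2].mean(0),np.ones(len(P))];k=np.linalg.lstsq(A,P[:,2],rcond=None)[0]
            print(nm,lo,len(P),P.mean(0).round(4),'med z',np.median(P[:,2]).round(4),'slope',k[:2].round(3),cv2.minAreaRect(P[:,:2].astype(np.float32)*1000))
    for l in ('cover_center','carafe','cups','funnel','silicone_lid'):
        r=robot.tip_of(l,nm)
        if r: print(nm,l,round(r[0]['p'],2),np.round(r[0]['xy'],1))
cv2.imwrite('pics/z12.png',np.hstack([cv2.resize(c['color'][170:270,180:280,::-1],(400,400),interpolation=2),cv2.resize(t['color'][180:260,370:450,::-1],(400,400),interpolation=2)]))
cv2.imwrite('pics/full.png',c['color'][:,:,::-1])
```

```text
t 15.4667 p [ 0.5211 -0.0915  0.2175] F [ 0.1 -0.3 -0.1] w 0.030006638925066224 rv [ 0.0004 -0.0001 -0.0104]
top 0.066 549 [ 0.4754 -0.3037  0.0729] med z 0.0729 slope [ 0.01  -0.005] ((474.68975830078125, -304.45867919921875), (45.09619140625, 89.72122955322266), 77.86299896240234)
top 0.085 71 [ 0.4754 -0.3038  0.094 ] med z 0.0942 slope [-0.037 -0.423] ((475.88641357421875, -304.5317077636719), (10.443939208984375, 30.13502311706543), 76.15357971191406)
top cover_center 0.98 [415.  223.3]
top carafe 0.97 [353.3 118.7]
top cups 0.95 [354.1 257.4]
top funnel 0.71 [394. 140.]
scene 0.066 402 [ 0.4812 -0.3083  0.0739] med z 0.0741 slope [-0.008  0.011] ((476.1051025390625, -305.4700012207031), (45.640899658203125, 90.97896575927734), 78.6203384399414)
scene 0.085 67 [ 0.4792 -0.3074  0.0941] med z 0.0958 slope [-0.072  0.326] ((476.6369934082031, -305.85986328125), (10.661236763000488, 31.572153091430664), 79.48553466796875)
scene cover_center 0.56 [230.9 219. ]
scene carafe 0.79 [355.7 282.9]
scene cups 0.65 [257.7 199.2]
scene funnel 0.74 [301.2 289.2]
scene silicone_lid 0.65 [248.6 316.3]
```

View pics/z12.png

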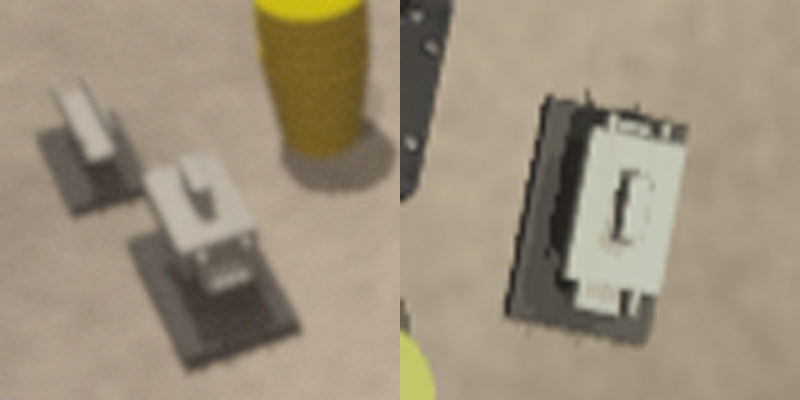

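View pics/full.png

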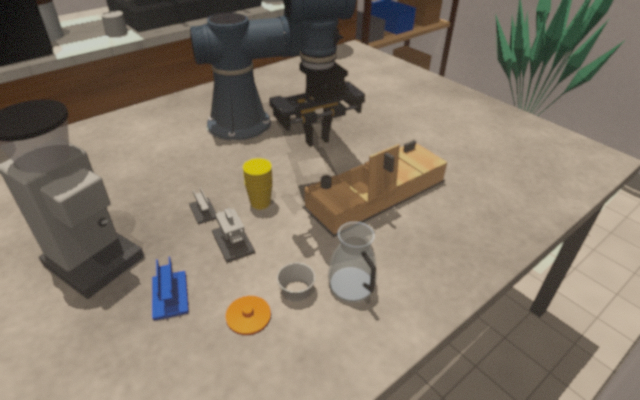

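```bash
python3 -c "
from rig import robot
print(robot.hand_in()); print(robot.get_obs()['time'])"
```

```text
the job is handed in; nothing more can be done
None
the job is handed in; nothing more can be done
```

The steel cover is seated on the larger steel (non-blue) chute, and the job was handed in at about 15.5 s of the 56 s limit. The hand-in reported no verdict.

**What I did:** I pinched the front-to-back bar handle and swung that lid open to about 1.55 rad, estimated from the path of the arm. I then lifted the cover out by its tab to a TCP height of about 0.2 m and lowered it over the chute. A contact force of about 2 N showed it had seated. I opened the fingers and moved the arm clear.

**Last checks, from both cameras:**
- **Height:** the cover's top plate is at 73–74 mm, which puts its centre about 3–4 mm above the 70 mm wall tops, where the target is 4 mm.
- **Level and alignment:** the slope is about 0.01 rad. The cover's turn relative to the chute is about 0.03 rad or less.
- **Position:** the cover's tab lies within about 2 mm of the chute centre in either camera.
- **Surroundings:** in the pictures the other three lids are shut and the carafe, cups, funnel and orange lid stand where they were. The wrist force reads about zero.

**Disagreements:** the two cameras differ by 1–2 mm on position, which is within the calibration. Their slope fits on the small tab were noisy, so I ignored them. In the last top picture the network did not report the orange lid, but it shows in place in the scene picture.

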